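Register a drawer-front strip against the fence

ROBOT

A 6-joint arm with a two-finger parallel gripper is mounted at the origin on the work surface. World frame = base frame: x ahead of the robot, y to its left, z up, the work surface at z = 0. Lengths are in m, angles in rad, forces in N, time in s.
With the tool pointing down it reaches from about 0.275 to 0.85 m from the base axis. Payload 5.2 kg.
Tool frame: the origin (TCP) lies between the finger pads; the fingertips stand 22 mm ahead of it and the grasp point (between the pads) lies 3 mm ahead of it; z points along the fingers, y is the line along which they close (so a half turn about z gives the same grasp; the last joint's range is limited). The gripper opens to 85 mm and grips with 20 to 120 N. Pads are 22 mm wide; open, the fingers measure 114 mm over their backs; the gripper's body (76 mm by 85 mm) begins 54 mm behind the grasp point. The pads swing forward as they close: fully open they stand 13 mm farther back than shut.
Start: joints at [1.003, 0.259, 1.535, -0, 1.348, -0.203], TCP at [0.196, 0.514, 0.253] pointing down, gripper open.
Joint ranges: [-3.14, 3.14], [-0.91, 2.08], [0.19, 2.58], [-1.22, 4.36], [0.22, 2.71], [-3.12, 3.12]. Speed limits (rad/s): [2.57, 2.57, 3.14, 3.14, 3.14, 3.14].

INTERFACE

Orientations are given as [roll, pitch, yaw] about the fixed x, y, z axes, in that order (R = Rz(yaw) Ry(pitch) Rx(roll)).
In Python, from station import arm, eyes, spotter gives the robot as it stands. The module is installed in compiled form; this text tells all that it offers.
- The arm moves only by the tool carry_out, never from a script. Its argument "deltas" is a list of rows, each an object with "dp": the shift along the tool's x, y, z in units of 25 mm (1.0 is 25 mm), a list of three; "spin": the turn about the tool's z in units of 5 degrees (1.0 is 5 degrees). A call has exactly 8 rows; each row is the pose to reach, as a shift and turn from the pose commanded when the call began, along the tool's axes at that moment; what a row does not reach only later rows make up. A row lasts 1/8 s, in which the tool goes at most 62.5 mm and 10.7 degrees, less where a joint would pass 70% of its speed; a pose out of reach is approached as far as the arm can. A call with a gripper value outside its range is refused whole. "grip" is the gripper's target within -1 to 1 (fully open at 1, half-way at 0, shut at -1), set as the call begins (left out, the last holds). The fingers move at their own pace and stop on an object; "grip_force" is the grip in N (left out, the last holds). Time passes only in rows, so rows that repeat a pose let the fingers close, or fill a call up. It gives the time, the measured TCP pose, the force, the opening and the grip force at its end, in the units of the state.
- arm.sense(): the state, without advancing time (a new reading comes with each control period).
- eyes.camera(name): name is "scene" or "top" or "wrist"; returns the picture (384x512x3 uint8, red, green, blue); there is no depth.
- eyes.get_calibration(name): a dict with "mtx" (3x3 intrinsics, pixels), "k1" (the pictures are not rectified: a ray, as slopes to the right and down, at radius r is drawn at 1 + k1 r^2 times it, then the intrinsics apply), "origin" and "rotation" of the camera in the world; the wrist camera has in their place "T_tool_cam" (4x4, takes a point from camera to tool coordinates, whose origin is the TCP and whose axes are the flange's). Camera axes: x right, y down, z forward; pixel columns grow to the right and rows downward; lengths in m; the calibration is good to about 2 mm. A picture is of the moment at which its call begins: read the wrist's pose just before it. get_calibration takes no time and is no camera call.
- arm.hand_in(): hands the job in; it is judged then, once.
Trained networks look in the newest picture that a camera, given by its name, has taken for a name from the list of things; names that differ only in an ending like _2 or _b are one class to them, and where a whole thing is asked for, a point or a joint stands for the part that bears it (a point fixed in the world has none). Each returns a list of dicts, best first, with "conf" (0 to 1); they miss things now and then, are a little off and sometimes report something else, mostly with a low value. They report only what shows in the picture. A call takes as long as a camera call.
- spotter.spot_in(camera, thing): "point" ([x, y, z] in m, in world coordinates, good to about 4 mm: the middle of the surface that is visible of it).
The state is a dict: "t": time; "joints": joint angles; "dq": joint speeds; "effort": joint torques, N m; "tcp_pos": TCP position; "eef_rot": TCP orientation; "ft_force": force on the tool from outside, world axes, zero at the start; "ft_torque": the same for the moment, N m; "gripper_width": finger opening in m; "grasp_force": force on a finger pad.
Only numpy, scipy, OpenCV 4.12 (cv2) and the standard library are available. Lean on these libraries where they do the work, as an engineer would, in place of code of your own. Each camera call takes 0.05 s, during which the arm holds its last target. There are 200 camera calls.

TASK

Push the long white strip, at two points either side of its round pull, across the table until its rear edge lies flat along the aluminium rail with both brass feeler pins pressed in flush; then slide it along the rail until its left end is fully home against the steel stop, and leave it there, flush to rail and stop. Push gently, because the rail is only soft-mounted and hard pressing bruises the edge; keep the strip down on the table, never touch the freshly lacquered round pull, and leave everything else where it is.

Things in the scene. Friction and masses are not known exactly. Their poses are not given: they have to be found in the camera images.
- strip: The long white drawer-front strip, 300 mm long (its y), 50 mm wide (its x), 25 mm high, about 0.26 kg, loose, lying flat on the table. Origin: centre of its underside; +x points to its rear long edge (x = +25 mm), the one that goes to the rail; the front long edge is at x = -25 mm, the ends at y = +150 mm (left) and y = -150 mm (right).
- pull: The freshly lacquered round pull fixed on the middle of the strip: a disc 80 mm across and 12 mm thick lying on the strip's top (25 to 37 mm above the table), its centre at strip x = -22 mm, y = 0, so it overhangs the front edge by 37 mm. Its origin is the strip's origin. It must not be touched; the strip is clear of it where |y| is over 42 mm.
- strip_left_end (a point): centre of the strip's left (+y) end face, 12.5 mm above its underside; this end goes to the stop
- strip_right_end (a point): centre of the strip's right (-y) end face, 12.5 mm above its underside. Sliding the strip over the table takes about 1 to 3.5 N.
- fence: Fixed base of the fence; carries an aluminium rail 350 mm long, 37 mm high, along its y. Origin: on the table under the middle of the rail face at mid setting. The face looks to -x, to the strip. The rail was hand-set anywhere from x = -20 to +20 mm, parallel to y; this setting is not measured: see or feel it. Soft-mounted: gives 1 mm per 3 N for 4 mm, then rigid; over 15 N bruises the strip.
- stop_plane (a point): Point of the fence base in the plane of the steel stop's flat side, at fence x = 0, y = +150 mm, 20 mm up. The stop, 37 mm high, is on the rail's left end, sticks out 34 mm in front of the rail face and moves with the rail setting in x only; soft-mounted like the rail: a strip fully home has its middle at fence y = 0.
- pin_left (a joint): Left brass feeler pin, 8 mm thick, sticking out of the rail face at fence y = +85 mm, 14 mm above the table. Value: how far it is pressed in, 0 = out by 8 mm, 0.008 = flush with the rail face, that is, the strip touches the rail there (8 mm minus the value is the gap). Light spring, under 0.2 N.
- pin_right (a joint): Right feeler pin, the same, at fence y = -85 mm
- tape: bystander: roll of masking tape lying flat, 96 mm across, 24 mm high, left of the fence; origin at the centre of its underside
- sanding_block: bystander: cork sanding block 55 x 100 x 35 mm, on the robot's side of the strip, to the right; origin at the centre of its underside
- lacquer_can: bystander: closed metal can 100 mm across, 120 mm high; origin at the centre of its underside
- mixing_cup: bystander: white plastic cup 72 mm across, 60 mm high, right of the fence; origin at the centre of its underside
- cone1: bystander: black drying cone 56 mm across, 42 mm high, left of the strip; origin at the centre of its underside
- cone2: bystander: black drying cone like the other, right of the strip; origin at the centre of its underside
- screwdriver: bystander: screwdriver 190 mm long, lying behind the fence; origin at the centre of its underside (middle of its length)
- spray_gun: bystander: metal spray gun with a cup on top, on a round foot 100 mm across, about 280 mm high; origin at the centre of its underside

How it is judged:
On the way, in this order (a step that is already met when the one before it is completed fails the run):
1. the strip lies flat along the rail: both feeler pins pressed in to within 2 mm of flush (value of joint each of pin_left, pin_right above 0.006 m and angle between the y axis of strip and the y axis of fence, either way round below 0.015 rad and angle between strip's own z axis and vertical below 0.05 rad), for 0.2 s.
2. the strip's left end is home at the stop (within 3 mm) with the strip still flat along the rail (all of step 1 and y of strip_left_end in the frame of fence above 0.147 m), for 0.2 s.
At the end, for the whole second after the job is handed in: The strip lies flat on the table and at rest, parallel to the rail within 0.015 rad, both feeler pins pressed in to within 2 mm of flush, its left end within 3 mm of the stop (all of step 2 and linear speed of strip below 0.01 m/s); the robot touches nothing.
It fails at once if the strip is pressed against the rail or the stop with more than 16 N (contact force between strip and fence above 16 N).
It fails at once if the robot touches the freshly lacquered round pull (contact force between any of the fingers, the arm and pull above 0.3 N).
It fails at once if the strip is lifted off the table (height (world z) of strip above 0.012 m).
It fails at once if a bystander is moved by more than 20 mm (distance of any of tape, sanding_block, lacquer_can, mixing_cup, cone1, cone2, screwdriver, spray_gun from where it was at the start of the episode above 0.02 m).
It also fails if it takes over 67 s, if anything falls off the work surface, if the arm or the gripper's body presses on something with over 40 N, if the wrist force passes 120 N, or if a joint passes its speed limit or range.

## Working session

There is one attempt and no reset: what is moved stays moved. The work goes in short steps, Python scripts to look and compute and a tool call to move; the robot and the scene stay as the last step left them, time stands still between calls to the robot, and variables do not carry over. Pictures are saved under pics/ and viewed, at most 13 in all, crops included, and the job is handed in when it is done.

Besides the shell and the picture viewer there is one more tool, called by a JSON object that holds its "name" and its "arguments", one argument or row to a line. carry_out: Moves the arm, as the interface text tells. Its arguments: {"type":"object","properties":{"deltas":{"type":"array","items":{"type":"object","properties":{"dp":{"type":"array","items":{"type":"number"}},"spin":{"type":"number"}}}},"grip":{"type":"number"},"grip_force":{"type":"number"}},"required":["deltas"]}

```bash
mkdir -p pics; cat > h.py <<'E'
from station import arm, eyes, spotter
import numpy as np, cv2
from scipy.spatial.transform import Rotation as R
def ray2z(cam,uv,z):
    c=eyes.get_calibration(cam);K=np.array(c['mtx']);k=c['k1']
    p=np.linalg.solve(K,[uv[0],uv[1],1.])[:2]
    q=p.copy()
    for _ in range(20): q=p/(1+k*(q@q))
    if 'origin' in c: o=np.array(c['origin']);Rm=np.array(c['rotation'])
    else:
        s=arm.sense();T=np.array(c['T_tool_cam']);Rt=R.from_euler('xyz',s['eef_rot']).as_matrix()
        Rm=Rt@T[:3,:3];o=np.array(s['tcp_pos'])+Rt@T[:3,3]
    d=Rm@np.array([q[0],q[1],1.]);return o+d*(z-o[2])/d[2]
def snap(cam,name):
    im=eyes.camera(cam);cv2.imwrite(f'pics/{name}.png',im[:,:,::-1]);return im
E
python3 - <<'E'
from h import *
s=arm.sense();print({k:np.round(v,3) for k,v in s.items()})
snap('top','top0');snap('scene','scene0')
for n in ['strip','pull','fence','pin_left','pin_right','tape','sanding_block','lacquer_can','mixing_cup','cone1','cone2','screwdriver','spray_gun']:
    for d in spotter.spot_in('top',n)[:2]: print(n,np.round(d['point'],3),round(d['conf'],2))
E
```

```text
{'t': np.float64(0.0), 'joints': array([ 1.003,  0.259,  1.536, -0.   ,  1.348, -0.203]), 'dq': array([-0.002,  0.001,  0.002, -0.   ,  0.   , -0.002]), 'effort': array([-0.0000e+00, -4.4603e+01, -2.9058e+01, -0.0000e+00,  1.2000e-02,
        0.0000e+00]), 'tcp_pos': array([0.196, 0.513, 0.252]), 'eef_rot': array([-3.14 , -0.   ,  2.777]), 'ft_force': array([ 0.389,  0.901, -0.513]), 'ft_torque': array([0.028, 0.001, 0.003]), 'grasp_force': np.float64(0.0), 'gripper_width': np.float64(0.086)}
strip [ 0.502 -0.065  0.028] 0.63
pull [ 0.483 -0.065  0.035] 0.9
fence [ 0.657 -0.006  0.026] 0.65
fence [ 0.64  -0.418  0.033] 0.58
pin_right [ 0.502 -0.066  0.027] 0.35
tape [0.53  0.245 0.025] 0.84
tape [ 0.463 -0.286  0.036] 0.31
sanding_block [ 0.462 -0.288  0.034] 0.74
sanding_block [0.437 0.213 0.016] 0.24
lacquer_can [0.678 0.43  0.12 ] 0.66
mixing_cup [ 0.656 -0.009  0.027] 0.73
mixing_cup [ 0.64  -0.416  0.03 ] 0.63
cone1 [0.436 0.213 0.016] 0.88
cone1 [0.679 0.431 0.121] 0.69
cone2 [0.436 0.213 0.016] 0.88
cone2 [0.679 0.431 0.121] 0.69
screwdriver [0.736 0.036 0.018] 0.58
spray_gun [ 0.455 -0.553  0.21 ] 0.76
```

View pics/top0.png

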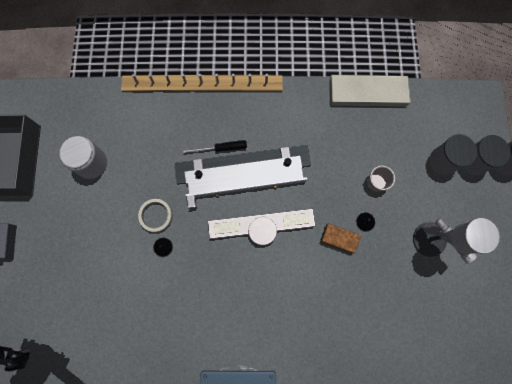

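View pics/scene0.png

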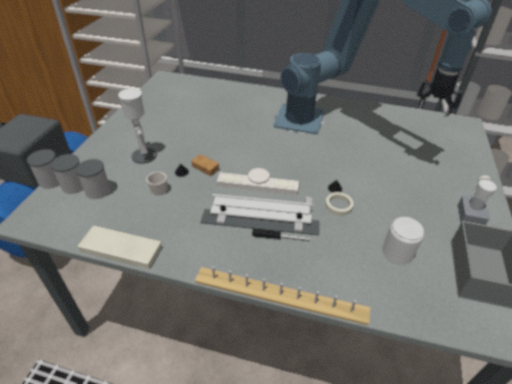

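The top view shows the strip at about (209-314, 212-238) with the pull at (262,231), the rail above it at about (187-304, 158-194) and the stop at (191,200). I'll zoom in on that area.

```bash
python3 - <<'E'
import cv2
im=cv2.imread('pics/top0.png')[140:260,170:330]
cv2.imwrite('pics/crop0.png',cv2.resize(im,None,fx=5,fy=5,interpolation=cv2.INTER_CUBIC))
E
```

```text
(no output)
```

View pics/crop0.png

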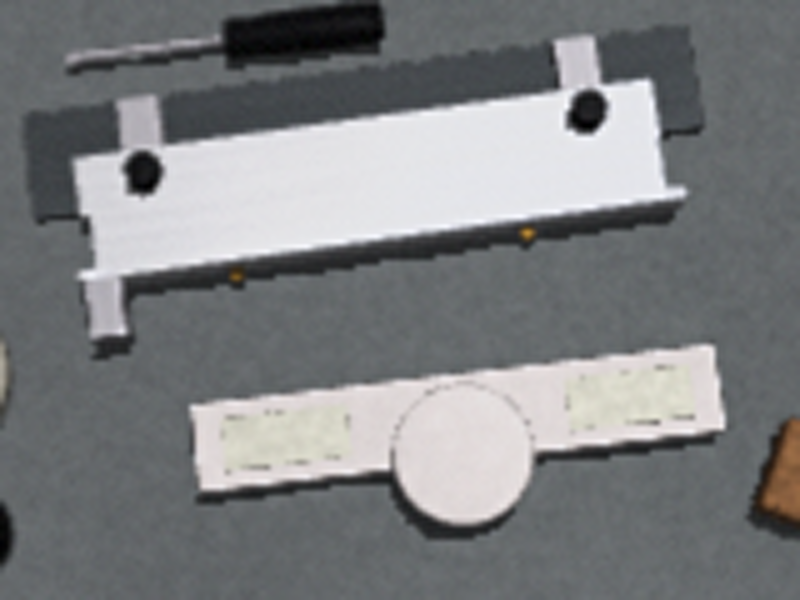

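The crop shows the strip's top corners at (190,407), (714,345), (724,430) and (200,494). The rail's front top edge runs (80,277) to (686,192), the stop's inner side is at (122-128, 280-335), and the pins are at (237,275) and (528,234).

```bash
python3 - <<'E'
from h import *
f=lambda u,v,z:ray2z('top',((u+.5)/5-.5+170,(v+.5)/5-.5+140),z)
P=dict(sLr=(190,407,.025),sRr=(714,345,.025),sRf=(724,430,.025),sLf=(200,494,.025),pull=(463,454,.037),railL=(80,277,.037),railR=(686,192,.037),stopA=(122,280,.037),stopB=(128,335,.037),pinL=(237,275,.014),pinR=(528,234,.014))
W={k:f(*v) for k,v in P.items()}
for k,v in W.items():print(k,v.round(4))
n=lambda a,b:np.linalg.norm(W[a]-W[b])
print('len',n('sLr','sRr'),n('sLf','sRf'),'wid',n('sLr','sLf'),n('sRr','sRf'),'rail',n('railL','railR'))
ang=lambda a,b:np.degrees(np.arctan2(-(W[a]-W[b])[0],(W[a]-W[b])[1]))
print('yaw strip',ang('sLr','sRr'),ang('sLf','sRf'),'rail',ang('railL','railR'))
print('ctr',sum(W[k] for k in('sLr','sRr','sRf','sLf'))/4, eyes.get_calibration('wrist'))
E
```

```text
Traceback (most recent call last):
  File "h.py", line 13, in ray2z
    d=Rm@np.array([q[0],q[1],1.]);return o+d*(z-o[2])/d[2]
                                                      ~^^^
IndexError: invalid index to scalar variable.
```

```bash
sed -i "s/Rm=np.array(c\['rotation'\])/Rm=R.from_euler('xyz',c['rotation']).as_matrix()/" h.py; python3 - <<'E'
from h import *
print(eyes.get_calibration('top'))
f=lambda u,v,z:ray2z('top',((u+.5)/5-.5+170,(v+.5)/5-.5+140),z)
P=dict(sLr=(190,407,.025),sRr=(714,345,.025),sRf=(724,430,.025),sLf=(200,494,.025),pull=(463,454,.037),railL=(80,277,.037),railR=(686,192,.037),stopA=(122,280,.037),stopB=(128,335,.037),pinL=(237,275,.014),pinR=(528,234,.014))
W={k:f(*v) for k,v in P.items()}
for k,v in W.items():print(k,v.round(4))
n=lambda a,b:np.linalg.norm(W[a]-W[b])
print('len',n('sLr','sRr'),n('sLf','sRf'),'wid',n('sLr','sLf'),n('sRr','sRf'),'rail',n('railL','railR'))
ang=lambda a,b:np.degrees(np.arctan2(-(W[a]-W[b])[0],(W[a]-W[b])[1]))
print('yaw strip',ang('sLr','sRr'),ang('sLf','sRf'),'rail',ang('railL','railR'))
print('ctr',sum(W[k] for k in('sLr','sRr','sRf','sLf'))/4, eyes.get_calibration('wrist'))
E
```

```text
{'mtx': array([[423.18918807,   0.        , 254.61084405],
       [  0.        , 423.18918807, 188.55077351],
       [  0.        ,   0.        ,   1.        ]]), 'k1': -0.09273711618195284, 'origin': array([ 0.3580226 , -0.03839445,  1.21748763]), 'rotation': array([-2.93598573, -0.00556046, -1.56931017])}
sLr [0.5124 0.0885 0.025 ]
sRr [ 0.5486 -0.2099  0.025 ]
sRf [ 0.4998 -0.2144  0.025 ]
sLf [0.4631 0.0818 0.025 ]
pull [ 0.4848 -0.066   0.037 ]
railL [0.585  0.1517 0.037 ]
railR [ 0.6356 -0.1944  0.037 ]
stopA [0.5833 0.1277 0.037 ]
stopB [0.5516 0.1233 0.037 ]
pinL [0.5908 0.0642 0.014 ]
pinR [ 0.6156 -0.1046  0.014 ]
len 0.30064397656085434 0.2984767028934285 wid 0.049736552363768574 0.049003946272770625 rail 0.34976676609115337
yaw strip 6.928581618057568 7.072173214072394 rail 8.317840528321982
ctr [ 0.50598337 -0.06349095  0.025     ] {'mtx': array([[340.431279  ,   0.        , 258.28215505],
       [  0.        , 340.431279  , 185.04390061],
       [  0.        ,   0.        ,   1.        ]]), 'k1': -0.0061191443167660006, 'T_tool_cam': array([[-1.48910457e-03, -9.63668116e-01, -2.67098380e-01,
         6.84608085e-02],
       [ 9.99998624e-01, -1.63023115e-03,  3.06625825e-04,
         1.70476453e-03],
       [-7.30917630e-04, -2.67097556e-01,  9.63669218e-01,
        -1.20634395e-01],
       [ 0.00000000e+00,  0.00000000e+00,  0.00000000e+00,
         1.00000000e+00]])}
```

{"name": "carry_out", "arguments": {
  "deltas": [
    {"dp": [-1.2,-1.3,0],"spin": -0.7},
    {"dp": [-2.6,-2.9,0],"spin": -1.4},
    {"dp": [-4.0,-4.5,0],"spin": -2.1},
    {"dp": [-5.4,-6.0,0],"spin": -2.9},
    {"dp": [-6.8,-7.6,0],"spin": -3.6},
    {"dp": [-8.2,-9.2,0],"spin": -4.3},
    {"dp": [-9.6,-10.7,0],"spin": -5.1},
    {"dp": [-11,-12.25,0],"spin": -5.84}
  ],
  "grip": 1
}}

```text
t: 1.75
tcp_pos: [0.3443, 0.1281, 0.2537]
eef_rot: [-3.142, 0.001, -2.994]
ft_force: [0.8, -0.0, -0.2]
gripper_width: 0.0859
grasp_force: 0.0
```

```bash
cat > go.py <<'E'
# fence-frame helper: print tool state in fence frame, and delta in tool units to a target (fence x,y mm from face; z)
from h import *; import sys
O=np.array([.6103,-.0214]);A=np.radians(8.3);X=np.array([np.cos(A),np.sin(A)]);Y=np.array([-X[1],X[0]])
def st():
    s=arm.sense();p=np.array(s['tcp_pos']);d=p[:2]-O;f=np.array(s['ft_force'])
    yaw=np.degrees(s['eef_rot'][2])%360
    print('t',round(s['t'],2),'fence xy mm',(1e3*d@X).round(1),(1e3*d@Y).round(1),'z',(1e3*p[2]).round(1),'yaw',yaw.round(2),'F',(f[:2]@X).round(2),(f[:2]@Y).round(2),f[2].round(2),'w',round(s['gripper_width'],4))
    return p,yaw
p,yaw=st()
if len(sys.argv)>3:
    x,y,z=[float(a)/1e3 for a in sys.argv[1:4]]
    t=np.append(O+x*X+y*Y,z)
    Rt=R.from_euler('xyz',arm.sense()['eef_rot']).as_matrix()
    print('dp',(Rt.T@(t-p)/.025).round(2),'spin',round(((yaw-188.3+180)%360-180)/5,2))
E
python3 go.py -194 -26 160
```

```text
t 1.75 fence xy mm -241.6 186.3 z 253.7 yaw 188.43 F 0.74 -0.13 -0.19 w 0.0859
dp [-1.88 -8.5   3.75] spin 0.03
```

{"name": "carry_out", "arguments": {
  "deltas": [
    {"dp": [-0.3,-1.4,0.3]},
    {"dp": [-0.6,-2.8,0.9]},
    {"dp": [-1.0,-4.2,1.6]},
    {"dp": [-1.3,-5.6,2.3]},
    {"dp": [-1.6,-7.0,3.0]},
    {"dp": [-1.88,-8.5,3.75]},
    {"dp": [-1.88,-8.5,3.75]},
    {"dp": [-1.88,-8.5,3.75]}
  ]
}}

```text
invalid input
```

```bash
python3 - <<'E'
from h import *
im=snap('wrist','w1')
cv2.imwrite('pics/w1b.png',cv2.resize(im[:,:,::-1],(768,576)))
E
python3 go.py -194 -26 60
```

```text
t 1.8 fence xy mm -239.9 180.7 z 253.7 yaw 188.42 F 1.81 -3.08 0.95 w 0.0852
dp [-1.8  -8.24  7.79] spin 0.02
```

View pics/w1b.png

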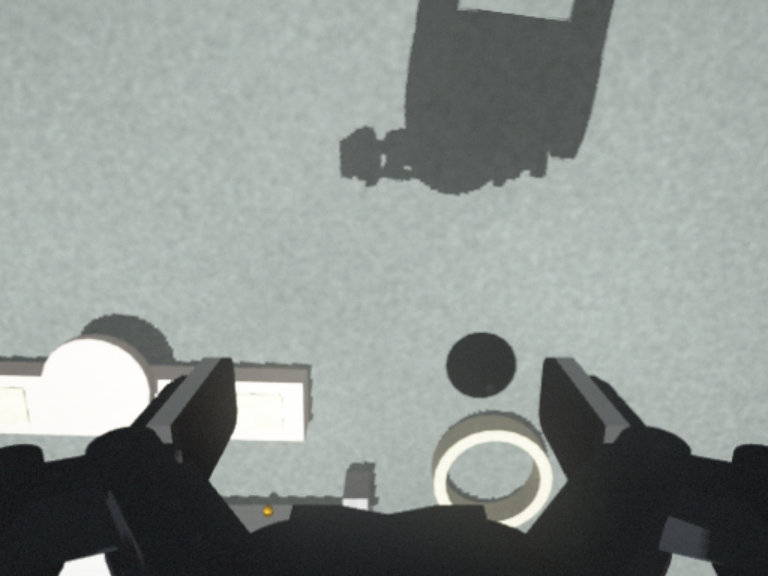

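The move was refused because the rows had no spin. The wrist view shows fingertips at about (225,365) and (555,365), with forward being down in the picture, and the strip and pull at lower left. I'll send the move again with spin.

{"name": "carry_out", "arguments": {
  "deltas": [
    {"dp": [-0.3,-1.4,0.3],"spin": 0},
    {"dp": [-0.6,-2.8,0.9],"spin": 0},
    {"dp": [-1.0,-4.2,1.6],"spin": 0},
    {"dp": [-1.3,-5.6,2.3],"spin": 0},
    {"dp": [-1.6,-7.0,3.0],"spin": 0},
    {"dp": [-1.8,-8.24,3.75],"spin": 0},
    {"dp": [-1.8,-8.24,3.75],"spin": 0},
    {"dp": [-1.8,-8.24,3.75],"spin": 0}
  ]
}}

```text
t: 2.8
tcp_pos: [0.4179, -0.0672, 0.1597]
eef_rot: [3.141, -0.0, -2.997]
ft_force: [1.0, -0.0, 0.5]
gripper_width: 0.0858
grasp_force: 0.0
```

```bash
python3 - <<'E'
from h import *
im=snap('wrist','w2')
cv2.imwrite('pics/w2b.png',cv2.resize(im[:,:,::-1],(768,576)))
E
python3 go.py -194 -26 60
```

```text
t 2.85 fence xy mm -196.9 -17.4 z 160.0 yaw 188.32 F 0.16 -0.75 -0.47 w 0.0856
dp [-0.11 -0.35  4.  ] spin 0.0
```

View pics/w2b.png

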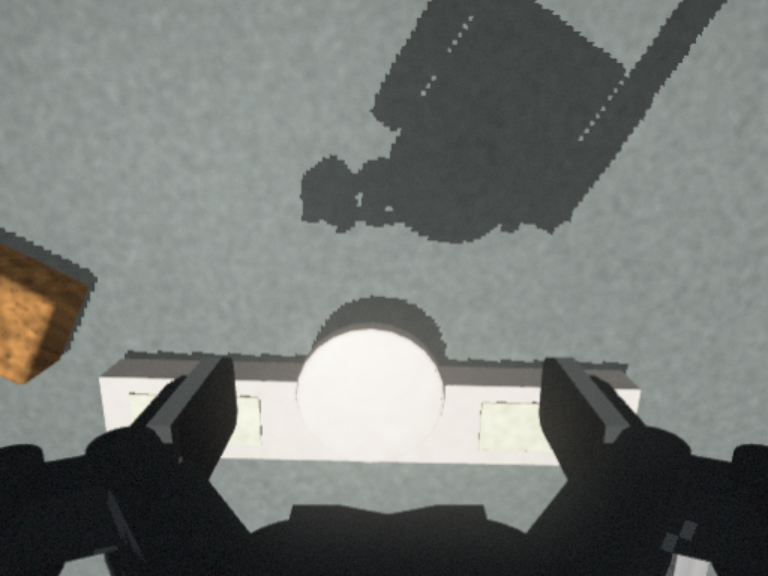

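The pull's disc is centred at about (370,394), 297 to 443 wide; fingertips at 237 and 540. Measuring this.

```bash
python3 - <<'E'
from go import *
g=lambda u,v,z:ray2z('wrist',((u+.5)/1.5-.5,(v+.5)/1.5-.5),z)
for n,u,v,z in [('pullL',297,394,.037),('pullR',443,394,.037),('pulltop',370,328,.037),('frontR',101,377,.025),('frontL',639,389,.025),('rearR',110,456,.025)]:
    q=g(u,v,z)[:2]-O;print(n,(1e3*q@X).round(1),(1e3*q@Y).round(1))
E
```

```text
t 2.85 fence xy mm -196.9 -17.4 z 160.0 yaw 188.32 F 0.16 -0.75 -0.47 w 0.0856
pullL -133.1 -63.4
pullR -132.9 13.8
pulltop -170.2 -24.4
frontR -137.0 -173.1
frontL -129.3 123.8
rearR -87.0 -175.6
```

{"name": "carry_out", "arguments": {
  "deltas": [
    {"dp": [0,-0.1,0.5],"spin": 0},
    {"dp": [0.05,-0.2,1.2],"spin": 0},
    {"dp": [0.1,-0.3,2],"spin": 0},
    {"dp": [0.12,-0.3,2.8],"spin": 0},
    {"dp": [0.12,-0.3,3.5],"spin": 0},
    {"dp": [0.12,-0.3,4],"spin": 0},
    {"dp": [0.12,-0.3,4],"spin": 0},
    {"dp": [0.12,-0.3,4],"spin": 0}
  ]
}}

```text
t: 3.85
tcp_pos: [0.4166, -0.0756, 0.06]
eef_rot: [-3.141, 0.001, -2.996]
ft_force: [-0.3, 0.8, 0.0]
gripper_width: 0.0853
grasp_force: 0.0
```

```bash
python3 - <<'E'
from h import *
im=snap('wrist','w3')
cv2.imwrite('pics/w3b.png',cv2.resize(im[:,:,::-1],(768,576)))
E
python3 go.py -200 -25 30
```

```text
t 3.9 fence xy mm -199.4 -25.8 z 60.1 yaw 188.31 F 0.48 0.48 -0.77 w 0.0856
dp [0.03 0.03 1.2 ] spin 0.0
```

View pics/w3b.png

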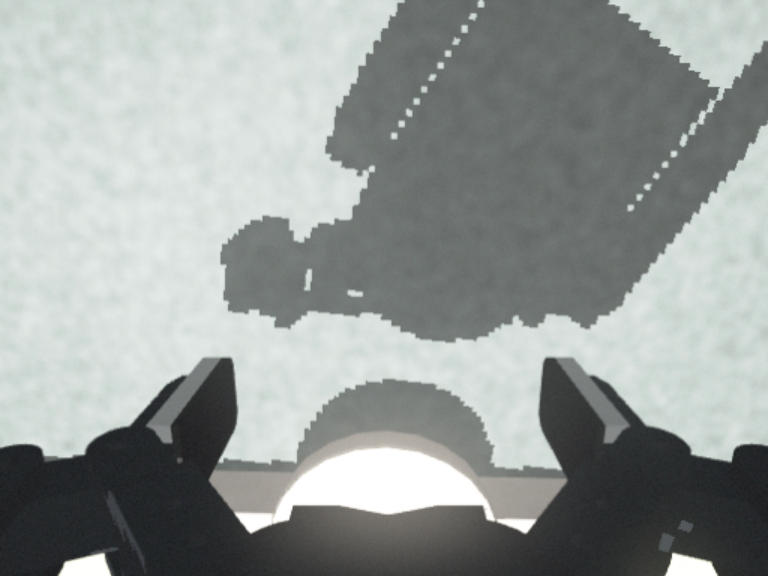

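{"name": "carry_out", "arguments": {
  "deltas": [
    {"dp": [0,-0.02,0.3],"spin": 0},
    {"dp": [0,-0.04,0.6],"spin": 0},
    {"dp": [0,-0.05,0.9],"spin": 0},
    {"dp": [0,-0.05,1.2],"spin": 0},
    {"dp": [0,-0.05,1.4],"spin": 0},
    {"dp": [0,-0.05,1.55],"spin": 0},
    {"dp": [0,-0.05,1.64],"spin": 0},
    {"dp": [0,-0.05,1.68],"spin": 0}
  ]
}}

```text
t: 4.9
tcp_pos: [0.4165, -0.0768, 0.0175]
eef_rot: [-3.142, 0.0, -2.997]
ft_force: [0.7, -0.6, -0.8]
gripper_width: 0.0856
grasp_force: 0.0
```

```bash
python3 go.py -165 -27 17; python3 - <<'E'
from h import *
im=snap('wrist','w4')
g=cv2.cvtColor(im,cv2.COLOR_RGB2GRAY).astype(int)
for r in (285,300,315,325): 
    d=np.diff(g[r]); c=np.where(abs(d)>25)[0]; print(r,[(int(x),int(d[x])) for x in c if 130<x<390])
E
```

```text
t 4.9 fence xy mm -199.8 -26.9 z 17.5 yaw 188.3 F 0.65 -0.67 -0.76 w 0.0856
dp [-1.39 -0.01  0.02] spin 0.0
285 [(155, 57), (156, 119), (360, -105), (361, -40)]
300 [(148, 103), (149, 60), (233, -95), (236, 44), (242, -47), (301, 59), (367, -52), (368, -106)]
315 [(140, 115), (141, 67), (206, -43), (210, -52), (323, 44), (324, 59), (374, -27), (375, -103), (376, -48)]
325 [(141, 42), (142, 86), (143, 53), (200, -98), (334, 33), (338, 32), (373, -63), (374, -65)]
```

```bash
python3 - <<'E'
import cv2
im=cv2.imread('pics/w4.png')
cv2.imwrite('pics/w4b.png',cv2.resize(im[224:384,100:420],None,fx=2.5,fy=2.5))
E
```

```text
(no output)
```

View pics/w4b.png

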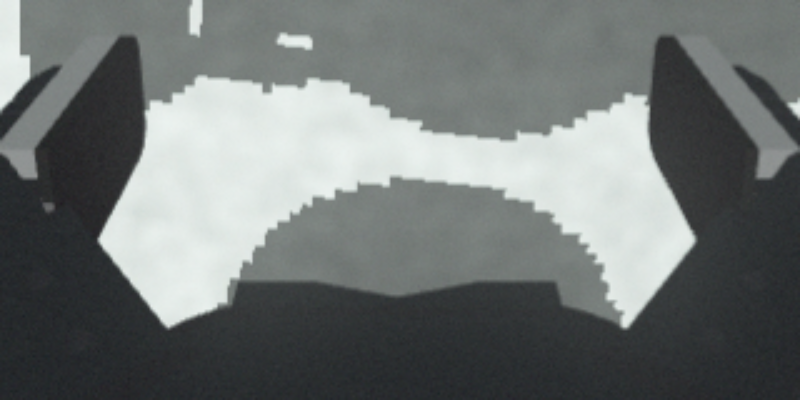

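Only the pull's shadow shows here; the palm and fingers are symmetric about column 259. I'll take the pull's offset from that plane using the earlier pictures.

```bash
python3 - <<'E'
import cv2,numpy as np
for n,rows,th in (('w3',range(306,336,4),236),('w2',range(222,244,4),200)):
    g=cv2.cvtColor(cv2.imread(f'pics/{n}.png'),cv2.COLOR_BGR2GRAY)
    for r in rows:
        print(n,r,[(int(x),int(g[r,x+1])-int(g[r,x])) for x in np.where(abs(np.diff(g[r].astype(int)))>12)[0] if 165<x<345])
E
```

```text
w3 306 [(180, -46), (186, 37), (197, -90), (202, 21), (216, 15), (217, 28), (290, -13), (291, -31), (292, -19), (326, 37), (327, 58)]
w3 310 [(198, 16), (199, 15), (210, 18), (211, 29), (299, -27), (300, -35), (312, -16), (328, 38), (329, 59)]
w3 314 [(195, 18), (203, 16), (204, 30), (304, -15), (305, -32), (306, -21), (315, -18)]
w3 318 [(197, 22), (198, 18), (199, 34), (310, -17), (311, -50)]
w3 322 [(194, 15), (195, 36), (196, 18), (314, -22), (315, -53)]
w3 326 [(189, 15), (192, 42), (317, -18), (318, -57)]
w3 330 [(186, 13), (188, 58), (189, 22), (321, -69)]
w3 334 [(184, 18), (185, 20), (186, 37), (187, 16), (324, -73)]
w2 222 [(211, -52), (226, 21), (227, 21), (228, 30), (229, 21), (231, 13), (261, -18), (262, -17), (263, -29), (264, -33), (265, -13), (293, 18), (294, 50)]
w2 226 [(208, -16), (210, -52), (218, 37), (219, 33), (220, 21), (221, 14), (271, -25), (272, -32), (273, -30), (274, -16), (293, 30), (295, 16)]
w2 230 [(207, -55), (209, 13), (211, 14), (212, 35), (213, 35), (214, 21), (215, 13), (276, -14), (277, -32), (278, -52), (279, -17), (283, -13), (296, 20), (297, 44)]
w2 234 [(206, -21), (208, 43), (209, 47), (210, 16), (282, -41), (283, -56), (284, -13), (295, 17), (296, 46)]
w2 238 [(203, 22), (204, 22), (205, 52), (206, 35), (285, -35), (286, -61), (287, -15), (297, 22), (298, 45), (311, -22), (313, 18)]
w2 242 [(201, 25), (202, 71), (203, 28), (288, -29), (289, -66), (290, -18), (291, -13)]
```

{"name": "carry_out", "arguments": {
  "deltas": [
    {"dp": [0,-0.035,0],"spin": 0},
    {"dp": [-0.25,-0.035,0],"spin": 0},
    {"dp": [-0.6,-0.035,0],"spin": 0},
    {"dp": [-0.95,-0.035,0],"spin": 0},
    {"dp": [-1.25,-0.035,0],"spin": 0},
    {"dp": [-1.5,-0.035,0],"spin": 0},
    {"dp": [-1.7,-0.035,0],"spin": 0},
    {"dp": [-1.8,-0.035,0],"spin": 0}
  ]
}}

```text
t: 5.95
tcp_pos: [0.4613, -0.0711, 0.0175]
eef_rot: [-3.142, 0.0, -2.997]
ft_force: [-0.0, -1.6, -0.5]
gripper_width: 0.0854
grasp_force: 0.0
```

```bash
python3 go.py -90 -27.8 17.5
```

```text
t 5.95 fence xy mm -154.6 -27.7 z 17.5 yaw 188.31 F -0.25 -1.6 -0.54 w 0.0854
dp [-2.58 -0.    0.  ] spin 0.0
```

{"name": "carry_out", "arguments": {
  "deltas": [
    {"dp": [-0.15,0,0],"spin": 0},
    {"dp": [-0.3,0,0],"spin": 0},
    {"dp": [-0.5,0,0],"spin": 0},
    {"dp": [-0.75,0,0],"spin": 0},
    {"dp": [-1.0,0,0],"spin": 0},
    {"dp": [-1.25,0,0],"spin": 0},
    {"dp": [-1.45,0,0],"spin": 0},
    {"dp": [-1.6,0,0],"spin": 0}
  ]
}}

```text
t: 6.95
tcp_pos: [0.501, -0.0654, 0.0175]
eef_rot: [3.142, -0.0, -2.997]
ft_force: [-2.4, -0.3, 1.0]
gripper_width: 0.0854
grasp_force: 0.9
```

```bash
python3 go.py -80 -27.8 17.5; python3 - <<'E'
from h import *
im=eyes.camera('top')[140:260,170:330]
cv2.imwrite('pics/crop1.png',cv2.resize(im[:,:,::-1],None,fx=5,fy=5,interpolation=cv2.INTER_CUBIC))
E
```

```text
t 6.95 fence xy mm -114.5 -27.7 z 17.5 yaw 188.31 F -2.4 0.07 0.96 w 0.0854
dp [-1.38 -0.    0.  ] spin 0.0
```

View pics/crop1.png

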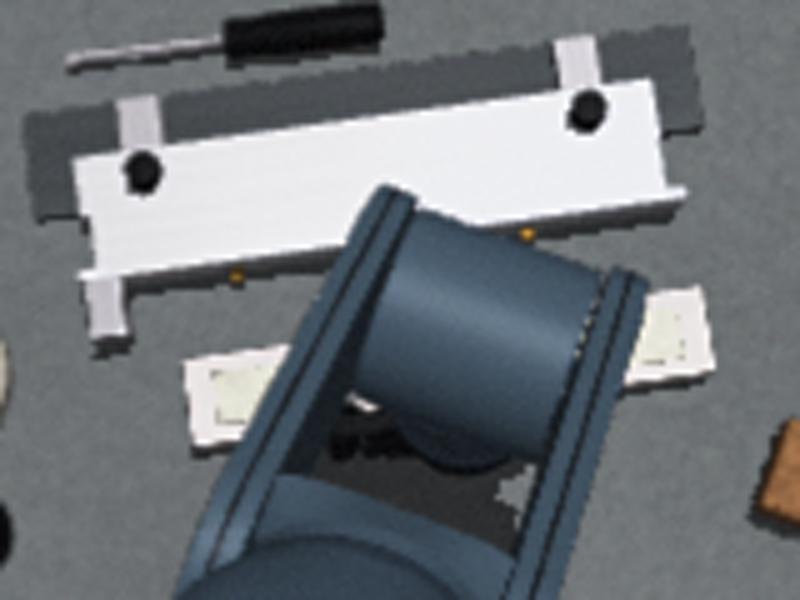

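The top crop shows the strip's rear corners at (184,360) and (702,287), which is parallel to the rail. It's moving well.

```bash
python3 - <<'E'
from go import *
for u,v in ((184,360),(702,287)):
    q=ray2z('top',((u+.5)/5-.5+170,(v+.5)/5-.5+140),.025)[:2]-O;print((1e3*q@X).round(1),(1e3*q@Y).round(1))
E
```

```text
t 7.0 fence xy mm -114.1 -27.8 z 17.6 yaw 188.3 F 0.32 -0.14 -0.81 w 0.0856
-53.8 123.0
-54.0 -176.5
```

{"name": "carry_out", "arguments": {
  "deltas": [
    {"dp": [-0.15,0,0],"spin": 0},
    {"dp": [-0.4,0,0],"spin": 0},
    {"dp": [-0.65,0,0],"spin": 0},
    {"dp": [-0.95,0,0],"spin": 0},
    {"dp": [-1.25,0,0],"spin": 0},
    {"dp": [-1.5,0,0],"spin": 0},
    {"dp": [-1.7,0,0],"spin": 0},
    {"dp": [-1.8,0,0],"spin": 0}
  ]
}}

```text
t: 8.0
tcp_pos: [0.5454, -0.0589, 0.0176]
eef_rot: [-3.142, -0.0, -2.997]
ft_force: [-2.8, 0.1, 2.1]
gripper_width: 0.085
grasp_force: 1.2
```

{"name": "carry_out", "arguments": {
  "deltas": [
    {"dp": [-0.02,0,0],"spin": 0},
    {"dp": [-0.05,0,0],"spin": 0},
    {"dp": [-0.08,0,0],"spin": 0},
    {"dp": [-0.11,0,0],"spin": 0},
    {"dp": [-0.14,0,0],"spin": 0},
    {"dp": [-0.17,0,0],"spin": 0},
    {"dp": [-0.2,0,0],"spin": 0},
    {"dp": [-0.22,0,0],"spin": 0}
  ]
}}

```text
t: 9.0
tcp_pos: [0.5506, -0.0581, 0.0176]
eef_rot: [3.142, -0.0, -2.997]
ft_force: [-2.6, -0.6, 1.0]
gripper_width: 0.0851
grasp_force: 1.3
```

```bash
python3 go.py -60 -27.8 17.5
```

```text
t 9.0 fence xy mm -64.4 -27.7 z 17.6 yaw 188.3 F -2.61 -0.19 1.02 w 0.0851
dp [-0.17 -0.    0.  ] spin -0.0
```

{"name": "carry_out", "arguments": {
  "deltas": [
    {"dp": [-0.02,0,0],"spin": 0},
    {"dp": [-0.04,0,0],"spin": 0},
    {"dp": [-0.06,0,0],"spin": 0},
    {"dp": [-0.08,0,0],"spin": 0},
    {"dp": [-0.1,0,0],"spin": 0},
    {"dp": [-0.12,0,0],"spin": 0},
    {"dp": [-0.12,0,0],"spin": 0},
    {"dp": [-0.12,0,0],"spin": 0}
  ]
}}

```text
t: 10.0
tcp_pos: [0.5524, -0.0578, 0.0175]
eef_rot: [3.141, -0.002, -2.997]
ft_force: [-7.1, -2.0, 5.4]
gripper_width: 0.0855
grasp_force: 3.7
```

{"name": "carry_out", "arguments": {
  "deltas": [
    {"dp": [-0.02,0,0],"spin": 0},
    {"dp": [-0.04,0,0],"spin": 0},
    {"dp": [-0.06,0,0],"spin": 0},
    {"dp": [-0.06,0,0],"spin": 0},
    {"dp": [-0.06,0,0],"spin": 0},
    {"dp": [-0.06,0,0],"spin": 0},
    {"dp": [-0.06,0,0],"spin": 0},
    {"dp": [-0.06,0,0],"spin": 0}
  ]
}}

```text
t: 11.0
tcp_pos: [0.553, -0.0577, 0.0174]
eef_rot: [3.141, -0.004, -2.997]
ft_force: [-9.1, -3.0, 7.5]
gripper_width: 0.0854
grasp_force: 5.1
```

```bash
python3 go.py -60 -27.8 17.5
```

```text
t 11.0 fence xy mm -61.9 -27.6 z 17.4 yaw 188.29 F -9.42 -1.68 7.5 w 0.0854
dp [-0.08 -0.01 -0.  ] spin -0.0
```

{"name": "carry_out", "arguments": {
  "deltas": [
    {"dp": [0.1,0,0],"spin": 0},
    {"dp": [0.2,0,0],"spin": 0},
    {"dp": [0.6,0,0],"spin": 0},
    {"dp": [1.4,0,0],"spin": 0},
    {"dp": [2.4,0,0],"spin": 0},
    {"dp": [3.4,0,0],"spin": 0},
    {"dp": [4.4,0,0],"spin": 0},
    {"dp": [5.2,0,0],"spin": 0}
  ]
}}

```text
t: 12.0
tcp_pos: [0.4254, -0.0763, 0.0177]
eef_rot: [-3.141, 0.001, -2.997]
ft_force: [-1.0, 0.7, -0.2]
gripper_width: 0.0853
grasp_force: 0.0
```

{"name": "carry_out", "arguments": {
  "deltas": [
    {"dp": [0.2,0,-0.5],"spin": 0},
    {"dp": [0.2,0,-1.5],"spin": 0},
    {"dp": [0.2,0,-3],"spin": 0},
    {"dp": [0.2,-0.5,-4.5],"spin": 0},
    {"dp": [0.2,-2,-4.5],"spin": 0},
    {"dp": [0.2,-4,-4.5],"spin": 0},
    {"dp": [0.2,-6,-4.5],"spin": 0},
    {"dp": [0.2,-8,-4.5],"spin": 0}
  ],
  "grip": -1
}}

```text
t: 13.0
tcp_pos: [0.4514, -0.2769, 0.1315]
eef_rot: [-3.14, 0.002, -2.997]
ft_force: [1.0, 0.6, 0.0]
gripper_width: 0.0002
grasp_force: 0.0
```

```bash
python3 go.py -25 -230 130; python3 - <<'E'
from h import *
im=eyes.camera('top')[140:260,170:330]
cv2.imwrite('pics/crop2.png',cv2.resize(im[:,:,::-1],None,fx=5,fy=5,interpolation=cv2.INTER_CUBIC))
E
```

```text
t 13.0 fence xy mm -194.1 -229.9 z 131.5 yaw 188.31 F 1.12 0.44 0.05 w 0.0002
dp [-6.77 -0.01  0.07] spin 0.0
```

View pics/crop2.png

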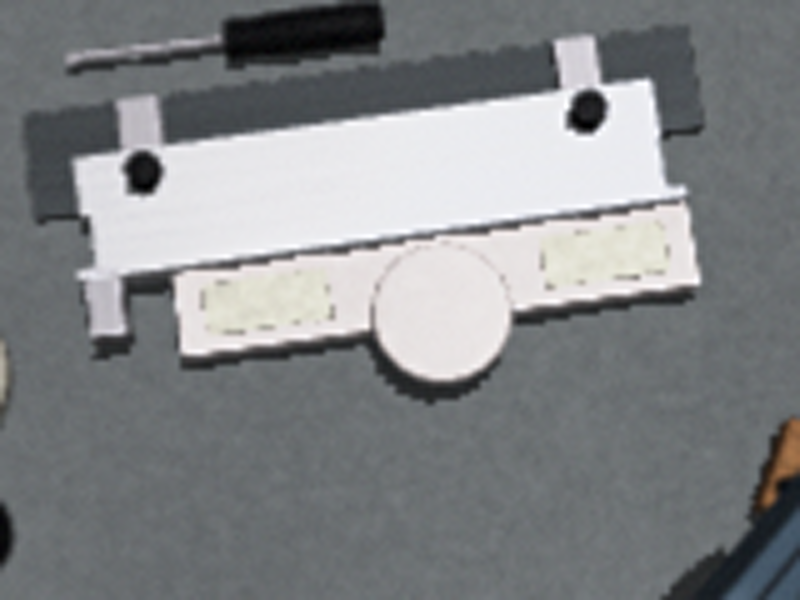

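The strip lies along the rail: rear corners (175,272) and (687,200), right end at (687-699, 200-288), about 30 mm short of the stop at (128,335). I'll compute the gap and the push point.

```bash
python3 - <<'E'
from go import *
for n,u,v,z in (('rL',175,272,.025),('rR',687,200,.025),('fR',699,288,.025),('fL',182,356,.025),('stopB',128,335,.037)):
    q=ray2z('top',((u+.5)/5-.5+170,(v+.5)/5-.5+140),z)[:2]-O;print(n,(1e3*q@X).round(1),(1e3*q@Y).round(1))
E
```

```text
t 13.05 fence xy mm -193.6 -236.9 z 132.0 yaw 188.2 F 2.52 -7.01 1.14 w -0.0
rL -2.3 122.0
rR -2.2 -176.6
fR -54.3 -174.7
fL -51.4 123.9
stopB -37.1 151.7
```

{"name": "carry_out", "arguments": {
  "deltas": [
    {"dp": [-0.8,0,0],"spin": 0},
    {"dp": [-2.2,0,0],"spin": 0},
    {"dp": [-3.8,0,0],"spin": 0},
    {"dp": [-5.2,0,0],"spin": 0},
    {"dp": [-6.2,0,0.3],"spin": 0},
    {"dp": [-6.6,0,1.0],"spin": 0},
    {"dp": [-6.7,0,1.8],"spin": 0},
    {"dp": [-6.7,0,2.4],"spin": 0}
  ]
}}

```text
t: 14.05
tcp_pos: [0.6147, -0.2503, 0.068]
eef_rot: [3.14, -0.002, -2.997]
ft_force: [-0.5, 0.2, -0.2]
gripper_width: 0.0002
grasp_force: 0.0
```

{"name": "carry_out", "arguments": {
  "deltas": [
    {"dp": [0,0,0.3],"spin": 0},
    {"dp": [0,0,0.6],"spin": 0},
    {"dp": [0,0,0.9],"spin": 0},
    {"dp": [0,0,1.2],"spin": 0},
    {"dp": [0,0,1.4],"spin": 0},
    {"dp": [0,0,1.55],"spin": 0},
    {"dp": [0,0,1.6],"spin": 0},
    {"dp": [0,0,1.6],"spin": 0}
  ]
}}

```text
t: 15.05
tcp_pos: [0.6162, -0.2507, 0.0301]
eef_rot: [-3.141, 0.0, -2.997]
ft_force: [-0.0, 0.0, 0.0]
gripper_width: -0.0
grasp_force: 0.0
```

```bash
python3 go.py -26 -195 29
```

```text
t 15.05 fence xy mm -27.3 -227.8 z 30.1 yaw 188.3 F -0.04 0.05 0.04 w -0.0
dp [-0.05  1.31  0.04] spin 0.0
```

Advance to about y = -178 in small steps (contact is expected near -190).

{"name": "carry_out", "arguments": {
  "deltas": [
    {"dp": [-0.04,0.3,0],"spin": 0},
    {"dp": [-0.04,0.6,0],"spin": 0},
    {"dp": [-0.04,0.9,0],"spin": 0},
    {"dp": [-0.04,1.15,0],"spin": 0},
    {"dp": [-0.04,1.35,0],"spin": 0},
    {"dp": [-0.04,1.5,0],"spin": 0},
    {"dp": [-0.04,1.65,0],"spin": 0},
    {"dp": [-0.04,1.8,0],"spin": 0}
  ]
}}

```text
t: 16.05
tcp_pos: [0.6106, -0.2063, 0.0301]
eef_rot: [-3.141, 0.0, -2.997]
ft_force: [-1.1, -1.6, 0.6]
gripper_width: -0.0001
grasp_force: 0.9
```

{"name": "carry_out", "arguments": {
  "deltas": [
    {"dp": [0,0.06,0],"spin": 0},
    {"dp": [0,0.12,0],"spin": 0},
    {"dp": [0,0.18,0],"spin": 0},
    {"dp": [0,0.24,0],"spin": 0},
    {"dp": [0,0.3,0],"spin": 0},
    {"dp": [0,0.36,0],"spin": 0},
    {"dp": [0,0.42,0],"spin": 0},
    {"dp": [0,0.48,0],"spin": 0}
  ]
}}

```text
t: 17.05
tcp_pos: [0.6089, -0.194, 0.0301]
eef_rot: [-3.142, 0.0, -2.997]
ft_force: [-0.2, -2.5, 0.3]
gripper_width: 0.0
grasp_force: 1.1
```

```bash
python3 go.py; python3 - <<'E'
from h import *
im=eyes.camera('top')[140:260,170:330]
cv2.imwrite('pics/crop3.png',cv2.resize(im[:,:,::-1],None,fx=5,fy=5,interpolation=cv2.INTER_CUBIC))
E
```

```text
t 17.05 fence xy mm -26.3 -170.6 z 30.1 yaw 188.3 F -0.58 -2.44 0.35 w 0.0
```

View pics/crop3.png

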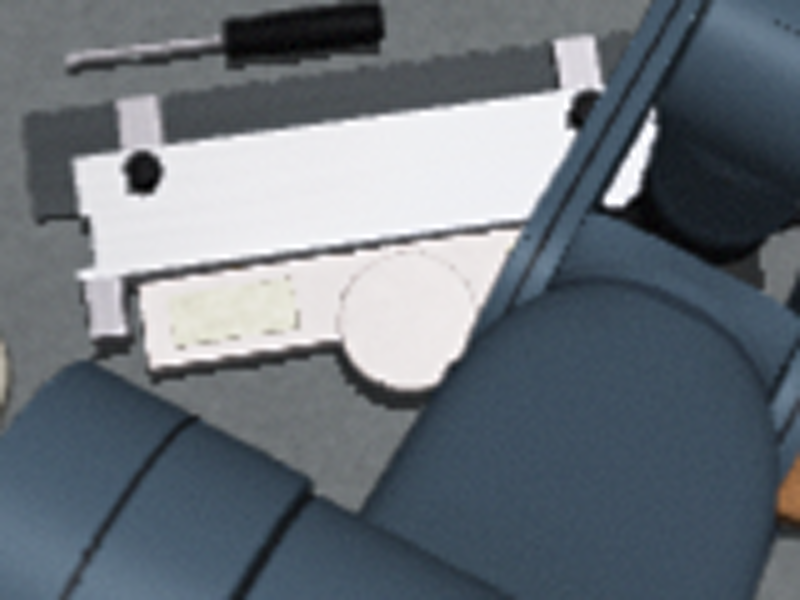

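The strip has slid to about 10 mm short of the stop (left corner at (142,285)). Its left end has swung roughly 5 mm off the rail, because my push line was on the rail side of its centre of friction. I'll move the push point away from the rail, finish the slide to the stop, then press it square again.

{"name": "carry_out", "arguments": {
  "deltas": [
    {"dp": [0,-0.3,0],"spin": 0},
    {"dp": [0.25,-0.3,0],"spin": 0},
    {"dp": [0.5,-0.3,0],"spin": 0},
    {"dp": [0.5,-0.15,0],"spin": 0},
    {"dp": [0.5,-0.05,0],"spin": 0},
    {"dp": [0.5,0.02,0],"spin": 0},
    {"dp": [0.5,0.08,0],"spin": 0},
    {"dp": [0.5,0.14,0],"spin": 0}
  ]
}}

```text
t: 18.1
tcp_pos: [0.5961, -0.1927, 0.0302]
eef_rot: [-3.141, 0.0, -2.997]
ft_force: [-0.6, -2.2, 0.2]
gripper_width: -0.0001
grasp_force: 0.9
```

{"name": "carry_out", "arguments": {
  "deltas": [
    {"dp": [0,0.04,0],"spin": 0},
    {"dp": [0,0.07,0],"spin": 0},
    {"dp": [0,0.1,0],"spin": 0},
    {"dp": [0,0.13,0],"spin": 0},
    {"dp": [0,0.15,0],"spin": 0},
    {"dp": [0,0.16,0],"spin": 0},
    {"dp": [0,0.16,0],"spin": 0},
    {"dp": [0,0.16,0],"spin": 0}
  ]
}}

```text
t: 19.1
tcp_pos: [0.5954, -0.1885, 0.0301]
eef_rot: [-3.142, 0.0, -2.997]
ft_force: [-0.3, -1.8, 0.1]
gripper_width: -0.0001
grasp_force: 0.9
```

```bash
python3 go.py; python3 - <<'E'
from h import *
im=eyes.camera('top')[140:260,170:330]
cv2.imwrite('pics/crop4.png',cv2.resize(im[:,:,::-1],None,fx=5,fy=5,interpolation=cv2.INTER_CUBIC))
# rear edge / rail profile without viewing: gray columns
g=cv2.cvtColor(cv2.imread('pics/crop4.png'),cv2.COLOR_BGR2GRAY)
for n in ('crop3','crop4','crop2'):
    g=cv2.cvtColor(cv2.imread(f'pics/{n}.png'),cv2.COLOR_BGR2GRAY).astype(int)
    for u in (190,260,330,400,450):
        c=g[200:310,u]; m=int(np.argmin(c)); up=200+m
        dark=np.where(c<170)[0]; print(n,u,(200+dark.min(),200+dark.max()) if len(dark) else None,end=' ')
    r=g[330]; d=np.diff(r);print('left end edge row330',[int(x) for x in np.where(d>20)[0] if 128<x<190])
E
```

```text
t 19.1 fence xy mm -38.8 -163.3 z 30.1 yaw 188.3 F -0.52 -1.72 0.06 w -0.0001
crop3 190 (np.int64(265), np.int64(275)) crop3 260 (np.int64(256), np.int64(264)) crop3 330 (np.int64(246), np.int64(254)) crop3 400 (np.int64(236), np.int64(244)) crop3 450 (np.int64(229), np.int64(236)) left end edge row330 [143, 144, 145, 146]
crop4 190 (np.int64(265), np.int64(275)) crop4 260 (np.int64(256), np.int64(264)) crop4 330 (np.int64(246), np.int64(254)) crop4 400 (np.int64(236), np.int64(244)) crop4 450 (np.int64(230), np.int64(235)) left end edge row330 []
crop2 190 (np.int64(265), np.int64(269)) crop2 260 (np.int64(255), np.int64(265)) crop2 330 (np.int64(245), np.int64(254)) crop2 400 (np.int64(235), np.int64(244)) crop2 450 (np.int64(228), np.int64(234)) left end edge row330 [178, 179, 180]
```

The edge profiles show the rail gap unchanged from before the slide (band rows match within 1-2 crop pixels), so I misread the swing. The strip is still flush and close to the stop. Continuing gently.

{"name": "carry_out", "arguments": {
  "deltas": [
    {"dp": [0,0.02,0],"spin": 0},
    {"dp": [0,0.04,0],"spin": 0},
    {"dp": [0,0.06,0],"spin": 0},
    {"dp": [0,0.08,0],"spin": 0},
    {"dp": [0,0.1,0],"spin": 0},
    {"dp": [0,0.1,0],"spin": 0},
    {"dp": [0,0.1,0],"spin": 0},
    {"dp": [0,0.1,0],"spin": 0}
  ]
}}

```text
t: 20.15
tcp_pos: [0.5952, -0.1864, 0.0301]
eef_rot: [-3.141, 0.0, -2.997]
ft_force: [-0.3, -4.9, 0.4]
gripper_width: -0.0003
grasp_force: 2.5
```

```bash
python3 go.py
```

```text
t 20.15 fence xy mm -38.8 -161.1 z 30.1 yaw 188.3 F -1.01 -4.82 0.43 w -0.0003
```

{"name": "carry_out", "arguments": {
  "deltas": [
    {"dp": [0,0.02,0],"spin": 0},
    {"dp": [0,0.04,0],"spin": 0},
    {"dp": [0,0.06,0],"spin": 0},
    {"dp": [0,0.06,0],"spin": 0},
    {"dp": [0,0.06,0],"spin": 0},
    {"dp": [0,0.06,0],"spin": 0},
    {"dp": [0,0.06,0],"spin": 0},
    {"dp": [0,0.06,0],"spin": 0}
  ]
}}

```text
t: 21.15
tcp_pos: [0.5951, -0.1855, 0.0302]
eef_rot: [-3.14, 0.0, -2.997]
ft_force: [-0.6, -7.3, -0.7]
gripper_width: -0.0002
grasp_force: 3.3
```

{"name": "carry_out", "arguments": {
  "deltas": [
    {"dp": [0,-0.05,0],"spin": 0},
    {"dp": [0,-0.1,0],"spin": 0},
    {"dp": [0,-0.2,0],"spin": 0},
    {"dp": [0,-0.5,0],"spin": 0},
    {"dp": [0,-1,0],"spin": 0},
    {"dp": [0,-1.8,-0.2],"spin": 0},
    {"dp": [0,-2.4,-1],"spin": 0},
    {"dp": [0,-2.6,-2],"spin": 0}
  ]
}}

```text
t: 22.15
tcp_pos: [0.6041, -0.2513, 0.0804]
eef_rot: [3.142, -0.0, -2.999]
ft_force: [-0.3, 0.0, 0.8]
gripper_width: 0.0
grasp_force: 0.0
```

{"name": "carry_out", "arguments": {
  "deltas": [
    {"dp": [0.5,0,-1],"spin": 0},
    {"dp": [1.5,0,-2],"spin": 0},
    {"dp": [3,0,-2],"spin": 0},
    {"dp": [4.5,0,-2],"spin": 0},
    {"dp": [6,0,-2],"spin": 0},
    {"dp": [7,0,-2],"spin": 0},
    {"dp": [7,0,-2],"spin": 0},
    {"dp": [7,0,-2],"spin": 0}
  ]
}}

```text
t: 23.15
tcp_pos: [0.4318, -0.2753, 0.1306]
eef_rot: [-3.14, 0.001, -2.998]
ft_force: [0.6, -0.8, -0.1]
gripper_width: 0.0002
grasp_force: 0.0
```

```bash
python3 go.py; python3 - <<'E'
from h import *
im=eyes.camera('top')[140:260,170:330]
cv2.imwrite('pics/crop5.png',cv2.resize(im[:,:,::-1],None,fx=5,fy=5,interpolation=cv2.INTER_CUBIC))
E
```

```text
t 23.15 fence xy mm -213.3 -225.5 z 130.6 yaw 188.24 F 0.48 -0.89 -0.12 w 0.0002
```

View pics/crop5.png

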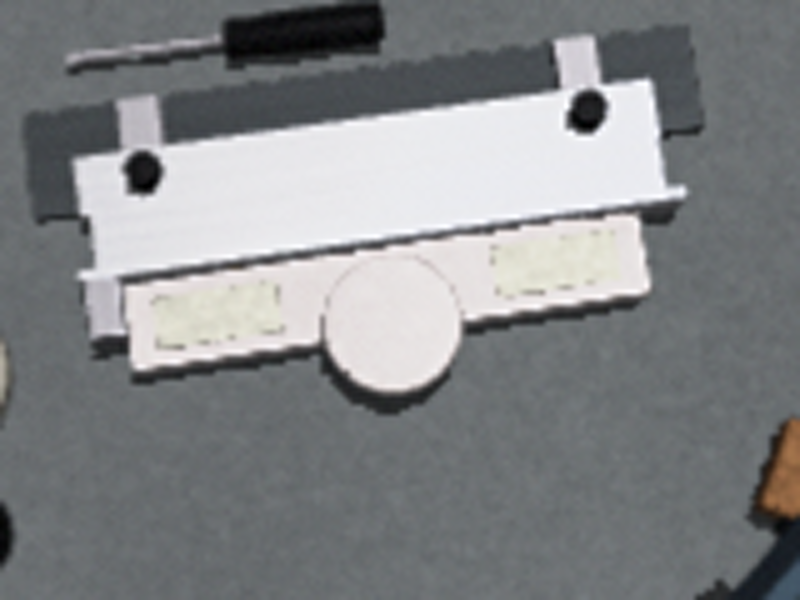

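The crop shows the strip against the stop at (124,286). I'm out of picture views, so I'll check the rail gap numerically, comparing with the pressed state (crop2).

```bash
cat > edge.py <<'E'
from go import *
def fx(u,v,z):
    q=ray2z('top',((u+.5)/5-.5+170,(v+.5)/5-.5+140),z)[:2]-O;return 1e3*q@X,1e3*q@Y
def run(n):
    g=cv2.GaussianBlur(cv2.cvtColor(cv2.imread(f'pics/{n}.png'),cv2.COLOR_BGR2GRAY),(3,3),0).astype(int)
    lo=[];hi=[];ra=[]
    for u in list(range(205,300,5))+list(range(520,625,5)):
        base=int(277-(u-80)*.1403)
        c=g[base-15:base+26,u]; d=np.diff(c)
        ra.append(fx(u,base-15+int(np.argmin(d))+.5,.037)); hi.append(fx(u,base-15+int(np.argmax(d))+.5,.025))
        e=g[base+60:base+115,u]; lo.append(fx(u,base+60+int(np.argmin(np.diff(e)))+.5,.025))
    for nm,L in (('rail',ra),('rear',hi),('front',lo)):
        L=np.array(L);l=L[L[:,1]>0];r=L[L[:,1]<=0]
        print(n,nm,'left',np.median(l[:,0]).round(2),'right',np.median(r[:,0]).round(2))
if __name__=='__main__':
    import sys
    for n in sys.argv[1:]: run(n)
E
python3 edge.py crop2 crop5; sed -i 's/if len(sys.argv)>3/if len(sys.argv)>3 and sys.argv[0]=="go.py"/' go.py
```

```text
t 23.2 fence xy mm -213.0 -225.2 z 130.5 yaw 188.28 F 0.43 -1.03 0.43 w 0.0002
crop2 rail left -1.81 right -1.93
crop2 rear left -4.15 right -4.06
crop2 front left -51.56 right -51.76
crop5 rail left -2.33 right -2.28
crop5 rear left -5.32 right -4.41
crop5 front left -55.2 right -52.92
```

```bash
python3 - <<'E'
from edge import *
for a,b,z in (((175,272),(124,286),.025),((687,200),(638,216),.025),((699,288),(650,292),.025),((442,312),(393,325),.037)):
    print(np.subtract(fx(*b,z),fx(*a,z)).round(1))
E
```

```text
t 23.2 fence xy mm -213.0 -225.2 z 130.5 yaw 188.28 F 0.43 -1.03 0.43 w 0.0002
[-4. 30.]
[-5.3 29.7]
[ 1.7 28.3]
[-3.5 28.5]
```

{"name": "carry_out", "arguments": {
  "deltas": [
    {"dp": [-0.1,1,0],"spin": 0},
    {"dp": [-0.2,2.4,0],"spin": 0},
    {"dp": [-0.3,4,0],"spin": 0},
    {"dp": [-0.4,5.6,0],"spin": 0},
    {"dp": [-0.5,7.2,0],"spin": 0},
    {"dp": [-0.5,8.4,0],"spin": 0},
    {"dp": [-0.5,9.05,0],"spin": 0},
    {"dp": [-0.5,9.05,0],"spin": 0}
  ],
  "grip": 1
}}

```text
t: 24.2
tcp_pos: [0.4106, -0.0472, 0.1301]
eef_rot: [3.142, -0.0, -2.994]
ft_force: [-0.1, -0.7, -0.2]
gripper_width: 0.0853
grasp_force: 0.0
```

{"name": "carry_out", "arguments": {
  "deltas": [
    {"dp": [0,0,0.4],"spin": 0},
    {"dp": [0,0,0.9],"spin": 0},
    {"dp": [0,0,1.5],"spin": 0},
    {"dp": [0,0,2.0],"spin": 0},
    {"dp": [0,0,2.4],"spin": 0},
    {"dp": [0,0,2.7],"spin": 0},
    {"dp": [0,0,2.8],"spin": 0},
    {"dp": [0,0,2.8],"spin": 0}
  ]
}}

```text
t: 25.2
tcp_pos: [0.4108, -0.0485, 0.0601]
eef_rot: [-3.142, 0.0, -2.997]
ft_force: [0.5, -0.4, -0.4]
gripper_width: 0.0855
grasp_force: 0.0
```

```bash
python3 go.py -135 1 60
```

```text
t 25.2 fence xy mm -201.3 2.0 z 60.1 yaw 188.31 F 0.39 -0.5 -0.35 w 0.0855
dp [-2.65 -0.04  0.  ] spin 0.0
```

{"name": "carry_out", "arguments": {
  "deltas": [
    {"dp": [-0.4,-0.03,0],"spin": 0},
    {"dp": [-1.0,-0.03,0],"spin": 0},
    {"dp": [-1.7,-0.03,0],"spin": 0},
    {"dp": [-2.3,-0.03,0],"spin": 0},
    {"dp": [-2.8,-0.03,0],"spin": 0},
    {"dp": [-3.15,-0.03,0],"spin": 0},
    {"dp": [-3.2,-0.03,0],"spin": 0},
    {"dp": [-3.2,-0.03,0],"spin": 0}
  ]
}}

```text
t: 26.2
tcp_pos: [0.4896, -0.0376, 0.0599]
eef_rot: [3.141, -0.001, -2.997]
ft_force: [-0.3, -0.2, 0.3]
gripper_width: 0.0857
grasp_force: 0.0
```

```bash
python3 go.py; python3 - <<'E'
from h import *
g=cv2.cvtColor(snap('wrist','w5'),cv2.COLOR_RGB2GRAY)
for r in range(302,338,4):
    d=np.diff(g[r].astype(int)); print(r,[(int(x),int(d[x])) for x in np.where(abs(d)>12)[0] if 165<x<345])
E
```

```text
t 26.2 fence xy mm -121.8 1.4 z 59.9 yaw 188.3 F -0.36 -0.11 0.26 w 0.0857
302 [(202, -45), (203, -45), (242, 20), (274, -14), (277, -22), (303, -13), (329, 35), (330, 58)]
306 [(202, -86), (208, 14), (227, 16), (228, 26), (288, -14), (289, -18), (290, -19), (309, -15), (331, 35), (332, 59)]
310 [(195, -43), (197, 38), (201, -44), (202, -42), (204, 18), (217, 24), (218, 16), (299, -32), (300, -19), (313, -20), (330, 37), (331, 58), (340, -24), (341, -75), (344, 17)]
314 [(200, 23), (201, 14), (211, 19), (212, 28), (304, -14), (305, -31), (306, -23), (316, -13), (317, -15)]
318 [(197, 15), (198, 14), (205, 14), (206, 31), (310, -15), (311, -31), (312, -23)]
322 [(199, 22), (200, 26), (201, 32), (315, -15), (316, -59)]
326 [(196, 15), (197, 34), (198, 19), (319, -31), (320, -43)]
330 [(193, 21), (194, 35), (322, -33), (323, -43)]
334 [(190, 43), (191, 31), (326, -72)]
```

The pull is centred between the fingers (258.4 against 258.6). Lower and advance.

{"name": "carry_out", "arguments": {
  "deltas": [
    {"dp": [0,0,0.3],"spin": 0},
    {"dp": [0,0,0.6],"spin": 0},
    {"dp": [0,0,0.9],"spin": 0},
    {"dp": [0,0,1.2],"spin": 0},
    {"dp": [0,0,1.4],"spin": 0},
    {"dp": [0,0,1.6],"spin": 0},
    {"dp": [0,0,1.7],"spin": 0},
    {"dp": [0,0,1.7],"spin": 0}
  ]
}}

```text
t: 27.25
tcp_pos: [0.49, -0.0376, 0.0174]
eef_rot: [3.142, -0.0, -2.997]
ft_force: [0.4, -0.3, 0.6]
gripper_width: 0.0851
grasp_force: 0.0
```

{"name": "carry_out", "arguments": {
  "deltas": [
    {"dp": [-0.25,0,0],"spin": 0},
    {"dp": [-0.6,0,0],"spin": 0},
    {"dp": [-1.0,0,0],"spin": 0},
    {"dp": [-1.35,0,0],"spin": 0},
    {"dp": [-1.6,0,0],"spin": 0},
    {"dp": [-1.8,0,0],"spin": 0},
    {"dp": [-1.95,0,0],"spin": 0},
    {"dp": [-2.05,0,0],"spin": 0}
  ]
}}

```text
t: 28.25
tcp_pos: [0.5408, -0.0302, 0.0175]
eef_rot: [3.142, -0.0, -2.997]
ft_force: [-0.9, 0.6, 0.0]
gripper_width: 0.0856
grasp_force: 0.0
```

```bash
python3 go.py
```

```text
t 28.25 fence xy mm -70.0 1.3 z 17.5 yaw 188.3 F -0.76 0.68 0.05 w 0.0856
```

Now 6 mm, slowly, in two steps.

{"name": "carry_out", "arguments": {
  "deltas": [
    {"dp": [-0.02,0,0],"spin": 0},
    {"dp": [-0.05,0,0],"spin": 0},
    {"dp": [-0.08,0,0],"spin": 0},
    {"dp": [-0.11,0,0],"spin": 0},
    {"dp": [-0.14,0,0],"spin": 0},
    {"dp": [-0.17,0,0],"spin": 0},
    {"dp": [-0.2,0,0],"spin": 0},
    {"dp": [-0.2,0,0],"spin": 0}
  ]
}}

```text
t: 29.25
tcp_pos: [0.5452, -0.0295, 0.0174]
eef_rot: [3.141, -0.001, -2.997]
ft_force: [-2.6, -1.6, 1.4]
gripper_width: 0.0854
grasp_force: 1.3
```

{"name": "carry_out", "arguments": {
  "deltas": [
    {"dp": [-0.02,0,0],"spin": 0},
    {"dp": [-0.04,0,0],"spin": 0},
    {"dp": [-0.06,0,0],"spin": 0},
    {"dp": [-0.08,0,0],"spin": 0},
    {"dp": [-0.08,0,0],"spin": 0},
    {"dp": [-0.08,0,0],"spin": 0},
    {"dp": [-0.08,0,0],"spin": 0},
    {"dp": [-0.08,0,0],"spin": 0}
  ]
}}

```text
t: 30.25
tcp_pos: [0.5474, -0.0291, 0.0175]
eef_rot: [3.141, -0.0, -2.997]
ft_force: [-3.9, 2.1, 0.5]
gripper_width: 0.0854
grasp_force: 1.7
```

```bash
python3 go.py
```

```text
t 30.25 fence xy mm -63.3 1.4 z 17.5 yaw 188.3 F -3.56 2.62 0.51 w 0.0854
```

{"name": "carry_out", "arguments": {
  "deltas": [
    {"dp": [-0.02,0,0],"spin": 0},
    {"dp": [-0.04,0,0],"spin": 0},
    {"dp": [-0.06,0,0],"spin": 0},
    {"dp": [-0.08,0,0],"spin": 0},
    {"dp": [-0.08,0,0],"spin": 0},
    {"dp": [-0.08,0,0],"spin": 0},
    {"dp": [-0.08,0,0],"spin": 0},
    {"dp": [-0.08,0,0],"spin": 0}
  ]
}}

```text
t: 31.25
tcp_pos: [0.5485, -0.029, 0.0175]
eef_rot: [3.141, -0.002, -2.997]
ft_force: [-8.1, -1.0, 4.4]
gripper_width: 0.0854
grasp_force: 3.7
```

```bash
python3 go.py
```

```text
t 31.25 fence xy mm -62.3 1.4 z 17.5 yaw 188.29 F -8.14 0.19 4.38 w 0.0854
```

{"name": "carry_out", "arguments": {
  "deltas": [
    {"dp": [0.04,0,0],"spin": 0},
    {"dp": [0.08,0,0],"spin": 0},
    {"dp": [0.12,0,0],"spin": 0},
    {"dp": [0.18,0,0],"spin": 0},
    {"dp": [0.3,0,0],"spin": 0},
    {"dp": [0.8,0,0],"spin": 0},
    {"dp": [1.6,0,0],"spin": 0},
    {"dp": [2.6,0,0],"spin": 0}
  ]
}}

```text
t: 32.25
tcp_pos: [0.4843, -0.0385, 0.0176]
eef_rot: [-3.141, 0.0, -2.996]
ft_force: [-0.6, 0.7, 0.1]
gripper_width: 0.0859
grasp_force: 0.0
```

{"name": "carry_out", "arguments": {
  "deltas": [
    {"dp": [0.5,0,-0.3],"spin": 0},
    {"dp": [1,0,-1],"spin": 0},
    {"dp": [2,0,-2.5],"spin": 0},
    {"dp": [3,0,-4],"spin": 0},
    {"dp": [3,-2,-4.5],"spin": 0},
    {"dp": [3,-4,-4.5],"spin": 0},
    {"dp": [3,-6.4,-4.5],"spin": 0},
    {"dp": [3,-8.5,-4.5],"spin": 0}
  ]
}}

```text
t: 33.25
tcp_pos: [0.442, -0.2618, 0.1311]
eef_rot: [-3.14, 0.001, -2.997]
ft_force: [-0.2, 0.4, 0.8]
gripper_width: 0.0855
grasp_force: 0.0
```

```bash
python3 - <<'E'
from edge import *
im=eyes.camera('top')[140:260,170:330]
cv2.imwrite('pics/crop6.png',cv2.resize(im[:,:,::-1],None,fx=5,fy=5,interpolation=cv2.INTER_CUBIC))
for n in('crop2','crop5','crop6'):
    run(n)
    g=cv2.GaussianBlur(cv2.cvtColor(cv2.imread(f'pics/{n}.png'),cv2.COLOR_BGR2GRAY),(3,3),0).astype(int)
    R_=[fx(600+int(np.argmin(np.diff(g[v,600:760])))+.5,v,.025) for v in range(225,275,4)]
    print(n,'right end y',np.median([a[1] for a in R_]).round(2))
E
```

```text
t 33.25 fence xy mm -201.2 -213.6 z 131.1 yaw 188.27 F -0.16 0.44 0.8 w 0.0855
crop2 rail left -1.81 right -1.93
crop2 rear left -4.15 right -4.06
crop2 front left -51.56 right -51.76
crop2 right end y -175.54
crop5 rail left -2.33 right -2.28
crop5 rear left -5.32 right -4.41
crop5 front left -55.2 right -52.92
crop5 right end y -146.57
crop6 rail left -1.81 right -1.93
crop6 rear left -4.04 right -4.06
crop6 front left -51.59 right -51.77
crop6 right end y -146.79
```

Strip edges are back to the pressed-flush readings within 0.1 mm. The left end was felt against the stop (7 N) and has moved only 0.2 mm since. The arm is clear, so I'm handing in.

```bash
python3 -c "
from h import *
print(arm.hand_in())"
```

```text
the job is handed in; nothing more can be done
None
```

I handed the job in at about 33 s: the strip is flush along the rail with its left end home at the stop and the pull untouched, as far as the forces and top camera show; hand-in returned no verdict.

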